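# Make up the egg tray and the tea tray

## Task

Make up two breakfast sets from the things standing in the middle of the worktop: in the long three-compartment tray stand the egg cup in the middle compartment, with the pepper mill in one outer compartment and the ramekin in the other; in the short two-compartment tray stand the mug in one compartment and the tea tin in the other. Each must stand upright and flat on the floor of its compartment; set things down rather than drop them, and never tip them over. Leave the jam jar, the oil bottle and the mortar where they are.

Things in the scene. Friction and masses are not known exactly. Their poses are not given: they have to be found in the camera images.
- long_tray: The long serving tray, 290 x 120 x 16 mm, with three compartments in a row. Fixed, light wood. Origin: centre of underside; x along its length, y across, z up. Floor top 6 mm above the origin; walls and dividers 5 mm thick, 16 mm high (10 mm above the floor). Each compartment is 90 (x) x 110 (y) mm inside; their centres are at x = -95, 0 and +95 mm, y = 0.
- short_tray: The short serving tray, 195 x 120 x 16 mm, with two compartments side by side. Fixed, light wood. Origin: centre of underside; x along its length, y across, z up. Floor top 6 mm above the origin; walls and dividers 5 mm thick, 16 mm high (10 mm above the floor). Each compartment is 90 (x) x 110 (y) mm inside; their centres are at x = -47.5 and +47.5 mm, y = 0.
- egg_cup: White ceramic egg cup on a foot, 64 mm high, about 70 g: foot 42 mm across, thin stem, open bowl 50 mm across with straight sides from 42 mm up to the rim at 64 mm (grip there). Origin: centre of underside, z up. Loose, stands upright among the stock between the trays.
- pepper_mill: Dark wooden pepper mill, 106 mm high with a 5 mm steel nut on top, about 150 g: base 50 mm across, waist 38 mm, head 46 mm across with straight sides from 72 to 98 mm high (grip there). Origin: centre of underside, z up. Loose, stands upright among the stock between the trays.
- ramekin: White ceramic ramekin (small round open dish, low, ribbed sides, no handle), 66 mm across at the rim, 64 mm at the foot, 42 mm high, about 160 g. Origin: centre of underside, z up. Loose, stands upright among the stock between the trays.
- mug: Small white ceramic mug, open at the top, 60 mm across, 75 mm high, about 180 g, with a loop handle on its +y side that reaches 55 mm from the axis, between 23 and 66 mm above the underside (so it passes over the tray walls). Grip the body along its x axis, across the handle's direction. Origin: centre of underside, z up. Loose, stands upright among the stock between the trays.
- tea_tin: Rectangular steel tea tin with a closed fixed lid, 43 mm (x) x 63 mm (y), 86 mm high, about 140 g. Grip it along x. Origin: centre of underside, z up. Loose, stands upright among the stock between the trays.
- jam_jar: Amber glass jam jar with a flat steel screw lid, 60 mm across, 75 mm high, standing among the stock; not wanted, to be left where it is. Origin at the centre of its underside.
- oil_bottle: Tall green glass oil bottle with a black cap, 62 mm across, 210 mm high, at the far edge of the work; leave alone. Origin at the centre of its underside.
- mortar: Heavy marble mortar (open bowl), 104 mm across, 65 mm high, at the far edge of the work; leave alone. Origin at the centre of its underside.
Mind the look-alikes: they are no part of the job. What is shaped like the tea_tin but purple or yellow is not meant.

How it is judged (in metres and radians):
At the end, for the whole second after the job is handed in: Long tray: egg cup in the middle compartment, pepper mill and ramekin in the outer two. Short tray: mug and tea tin, one in each. All flat on the tray floor (within 3 mm), upright within 0.12 rad, at rest. Jar, bottle and mortar within 20 mm of their starts (z of egg_cup in the frame of long_tray between 0.003 and 0.01 m and y of egg_cup in the frame of long_tray between -0.05 and 0.05 m and angle between each of egg_cup, pepper_mill, ramekin, mug, tea_tin's own z axis and vertical below 0.12 rad and linear speed of each of egg_cup, pepper_mill, ramekin, mug, tea_tin below 0.02 m/s and angular speed of each of egg_cup, pepper_mill, ramekin, mug, tea_tin below 0.2 rad/s and z of pepper_mill in the frame of long_tray between 0.003 and 0.01 m and y of pepper_mill in the frame of long_tray between -0.05 and 0.05 m and z of ramekin in the frame of long_tray between 0.003 and 0.01 m and y of ramekin in the frame of long_tray between -0.05 and 0.05 m and z of mug in the frame of short_tray between 0.003 and 0.01 m and y of mug in the frame of short_tray between -0.05 and 0.05 m and z of tea_tin in the frame of short_tray between 0.003 and 0.01 m and y of tea_tin in the frame of short_tray between -0.05 and 0.05 m and x of egg_cup in the frame of long_tray between -0.045 and 0.045 m and ((x of pepper_mill in the frame of long_tray between 0.05 and 0.14 m and x of ramekin in the frame of long_tray between -0.14 and -0.05 m) or (x of pepper_mill in the frame of long_tray between -0.14 and -0.05 m and x of ramekin in the frame of long_tray between 0.05 and 0.14 m)) and ((x of mug in the frame of short_tray between 0.0025 and 0.0925 m and x of tea_tin in the frame of short_tray between -0.0925 and -0.0025 m) or (x of mug in the frame of short_tray between -0.0925 and -0.0025 m and x of tea_tin in the frame of short_tray between 0.0025 and 0.0925 m)) and distance of each of jam_jar, oil_bottle, mortar from where it was at the start of the episode below 0.02 m); the robot touches nothing.
It fails at once if one of the five things is tipped by more than 0.6 rad (angle between any of egg_cup, pepper_mill, ramekin, mug, tea_tin's own z axis and vertical above 0.6 rad).
It fails at once if one of the five things is dropped (moves faster than 0.7 m/s with no finger on it, a fall of about 25 mm) ((linear speed of egg_cup above 0.7 m/s and contact force between egg_cup and the fingers below 0.01 N) or (linear speed of pepper_mill above 0.7 m/s and contact force between pepper_mill and the fingers below 0.01 N) or (linear speed of ramekin above 0.7 m/s and contact force between ramekin and the fingers below 0.01 N) or (linear speed of mug above 0.7 m/s and contact force between mug and the fingers below 0.01 N) or (linear speed of tea_tin above 0.7 m/s and contact force between tea_tin and the fingers below 0.01 N)).
It fails at once if the jam jar, the oil bottle or the mortar is moved by more than 20 mm (distance of any of jam_jar, oil_bottle, mortar from where it was at the start of the episode above 0.02 m).
It also fails if it takes over 122 s, if anything falls off the work surface, if the arm or the gripper's body presses on something with over 40 N, if the wrist force passes 120 N, or if a joint passes its speed limit or range.

## Robot

A 6-joint arm with a two-finger parallel gripper is mounted at the origin on the work surface. World frame = base frame: x ahead of the robot, y to its left, z up, the work surface at z = 0. Lengths are in mm, angles in rad, forces in N, time in s.
With the tool pointing down it reaches from about 325 to 850 mm from the base axis. Payload 15.5 kg.
Tool frame: the origin (TCP) lies at the very end of the fingers, on their centre line; the grasp point (between the pads) lies 19 mm behind it (bot.pinch_z is the distance from the TCP to the grasp point, in mm); z points along the fingers, y is the line along which they close (so a half turn about z gives the same grasp; the last joint's range is limited). The gripper opens to 91 mm and grips with 3 to 60 N. Pads are 32 mm wide; open, the fingers measure 118 mm over their backs; the gripper's body (76 mm by 178 mm) begins 60 mm behind the grasp point.
Start: joints at [-1.375, 0.494, 1.345, -0, 1.302, -0.096], TCP at [179.2, -598.76, 213.915] pointing down, gripper open.
Joint ranges: [-2.91, 2.91], [-0.82, 2.16], [0.22, 2.67], [-1.22, 4.37], [0.12, 2.79], [-3.08, 3.08]. Speed limits (rad/s): [1.89, 1.89, 2.57, 3.01, 3.01, 3.01].

## Interface

Orientations are given as a unit quaternion [w, x, y, z].
In Python, from cell import bot gives the robot as it stands.
- The arm moves only by the shell command python3 -m handwheel 'ROWS' [FORCE]. ROWS is JSON, a list of rows, each an object with "dp": the shift along the tool's x, y, z in units of 25 mm (1.0 is 25 mm), a list of three; "rotation": the turn, a rotation vector about the tool's x, y, z in units of 5 degrees (1.0 is 5 degrees), a list of three; "claw": the opening, from 0 (shut) to 1 (fully open). In form: [{"dp": [tx, ty, tz], "rotation": [rx, ry, rz], "claw": claw}, ...]. A call has 1 to 10 rows; each row is the pose to reach, as a shift and turn from the pose commanded when the call began, along the tool's axes at that moment; what a row does not reach only later rows make up. A row lasts 1/10 s, in which the tool goes at most 50 mm and 8.59 degrees, less where a joint would pass 70% of its speed; a pose out of reach is approached as far as the arm can. A call with a gripper value outside its range is refused whole. The fingers move at their own pace and stop on an object; FORCE is the grip in N (left out, the last holds). Time passes only in rows, so rows that repeat a pose let the fingers close. It gives the time, the measured TCP pose, the force, the opening and the grip force at its end, in the units of the state.
- bot.observe(): the state, without advancing time (a new reading comes with each control period).
- bot.capture(name): name is "scene" or "top" or "wrist"; returns (picture, depth): 480x640x3 uint8, red, green, blue; 480x640 float32, mm along the optical axis (not along the pixel's ray), 0 where there is no reading.
- bot.get_calibration(name): a dict with "K" (3x3 intrinsics, pixels), "extrinsics" (4x4, takes a point from camera to world coordinates). Camera axes: x right, y down, z forward; pixel columns grow to the right and rows downward; lengths in mm; the calibration is good to about 2 mm. The wrist camera is an equidistant fisheye: a pixel r from the principal point sees the ray r / f radians off the axis. A picture is of the moment at which its call begins: read the wrist's pose just before it. get_calibration takes no time and is no camera call; for the wrist camera it gives the pose at the moment of the call.
- bot.sign_off(): hands the job in; it is judged then, once.
The state is a dict: "time_s": time; "q": joint angles; "joint_vel": joint speeds; "effort": joint torques, N m; "position": TCP position; "tcp_rot": TCP orientation; "contact_force": force on the tool from outside, world axes, zero at the start; "torque": the same for the moment, N m; "finger_gap": finger opening in mm; "finger_force": force on a finger pad.
Only numpy, scipy, OpenCV 4.12 (cv2) and the standard library are available. Lean on these libraries where they do the work, as an engineer would, in place of code of your own. Each camera call takes 0.05 s, during which the arm holds its last target. There are 200 camera calls.

## Working session

There is one attempt and no reset: what is moved stays moved. The work goes in short steps, Python scripts to look and compute and a shell command to move; the robot and the scene stay as the last step left them, time stands still between calls to the robot, and variables do not carry over. Pictures are saved under pics/ and viewed, at most 14 in all, crops included, and the job is handed in when it is done.

```bash
mkdir -p pics; ls; python3 - <<'E'
from cell import bot
import cv2,numpy as np
for n in ("scene","top"):
    p,d=bot.capture(n); cv2.imwrite(f"pics/{n}0.png",p[:,:,::-1]); np.savez(f"{n}0.npz",p=p,d=d)
    c=bot.get_calibration(n); print(n,np.round(c["K"],1).tolist(),np.round(c["extrinsics"],3).tolist(), (d>0).mean())
print(bot.observe())
E
```

```text
pics
scene [[569.5, 0.0, 313.7], [0.0, 569.5, 234.1], [0.0, 0.0, 1.0]] [[0.014, 0.752, -0.659, 1328.466], [1.0, 0.003, 0.024, -22.687], [0.02, -0.659, -0.752, 942.113], [0.0, 0.0, 0.0, 1.0]] 0.9961393229166666
top [[458.6, 0.0, 312.5], [0.0, 458.6, 236.8], [0.0, 0.0, 1.0]] [[0.019, -0.998, 0.065, 459.21], [-1.0, -0.021, -0.023, 0.533], [0.025, -0.065, -0.998, 874.67], [0.0, 0.0, 0.0, 1.0]] 0.9959635416666667
{'time_s': 0.1, 'q': array([-1.37548924e+00,  4.94152768e-01,  1.34603632e+00,  1.56505695e-05,
        1.30251788e+00, -9.55086445e-02]), 'joint_vel': array([ 3.33137778e-05, -9.28937837e-04,  2.22168861e-04,  1.30390871e-03,
        6.16529113e-04,  6.83997234e-05]), 'effort': array([-7.17875628e-05, -8.80239344e+01, -3.82545376e+01,  7.08288210e-02,
        4.83238092e-02, -2.56553324e-05]), 'position': array([ 179.14695364, -598.42856624,  213.38930279]), 'tcp_rot': array([-5.56841731e-04,  9.89447038e-01,  1.44893924e-01, -2.02554446e-05]), 'contact_force': array([ 0.43097857, -0.08592768, -0.28404302]), 'torque': array([ 0.00206175,  0.04238504, -0.03624744]), 'finger_force': 0.0, 'finger_gap': 91.04208448942124}
```

View pics/top0.png

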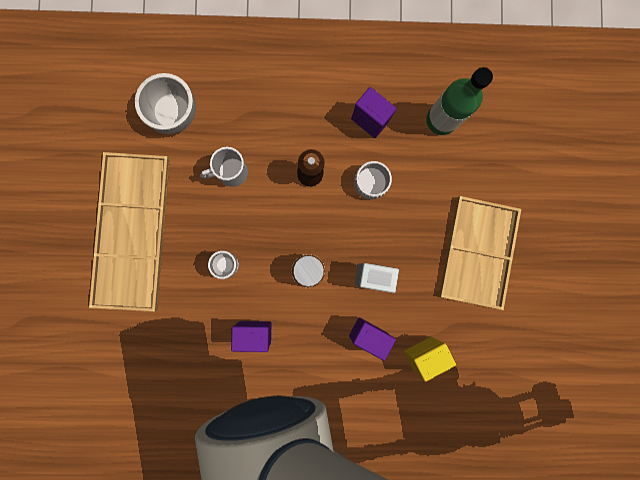

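View pics/scene0.png

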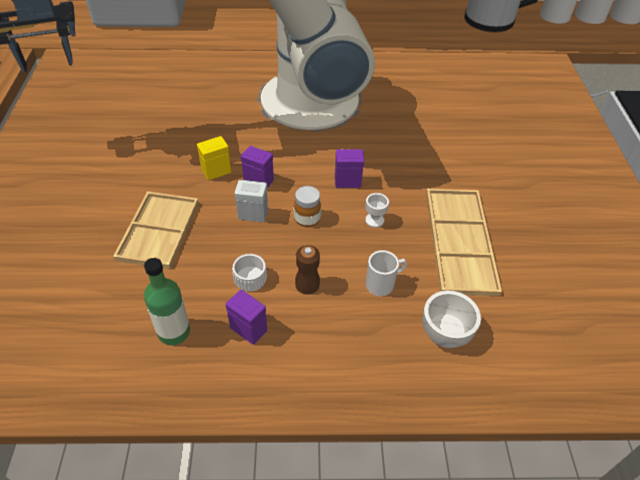

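The top view shows the candidates by pixel:

| Thing | Pixel(s) | Verdict |
|---|---|---|
| mug, handle to image left | (227,165) | wanted |
| pepper mill | (311,166) | wanted |
| ramekin | (373,180) | wanted |
| egg cup | (222,265) | wanted |
| steel tin | (379,277) | wanted |
| jam jar | (308,270) | leave |
| purple tins | (250,337), (373,338), (373,112) | look-alikes |
| yellow tin | (433,360) | look-alike |
| mortar | (164,104) | leave |
| bottle | (465,100) | leave |
| long tray | (128,231) | goal |
| short tray | (481,253) | goal |

The tea tin could be mistaken for a purple or yellow tin, so I choose the grey steel one at (379,277). The ramekin could be mistaken for the mortar or mug, so I choose the low ribbed one at (373,180). The scene view agrees: tin at (252,200), ramekin (249,271), mill (307,270), mug (383,272) and egg cup (376,208).

```bash
cat > h.py <<'E'
from cell import bot
import cv2,numpy as np
def cloud(d,c):
    K=np.array(c["K"]);E=np.array(c["extrinsics"]);v,u=np.mgrid[:d.shape[0],:d.shape[1]]
    P=np.stack([(u-K[0,2])/K[0,0]*d,(v-K[1,2])/K[1,1]*d,d],-1)
    return P@E[:3,:3].T+E[:3,3]
def ray(u,v,z,c):
    K=np.array(c["K"]);E=np.array(c["extrinsics"])
    r=E[:3,:3]@np.linalg.inv(K)@[u,v,1]; return E[:3,3]+r*(z-E[2,3])/r[2]
def blobs(X,d,zmin):
    m=((X[...,2]>zmin)&(d>0)&(X[...,0]>230)&(X[...,0]<800)&(abs(X[...,1])<480)).astype(np.uint8)
    return cv2.connectedComponentsWithStats(m)
E
python3 - <<'E'
from h import *
for n in ("top","scene"):
    z=np.load(n+"0.npz");d=z["d"];c=bot.get_calibration(n);X=cloud(d,c)
    t=X[(X[...,0]>300)&(X[...,0]<700)&(abs(X[...,1])<200)][:,2]; print(n,"table z",np.percentile(t,[5,30,50]).round(1))
    k,L,S,C=blobs(X,d,25 if n=="top" else 25)
    for i in range(1,k):
        if S[i,4]<80: continue
        P=X[L==i];zt=np.percentile(P[:,2],97);T=P[P[:,2]>zt-5]
        r=cv2.minAreaRect(T[:,:2].astype(np.float32)); cc=cv2.minEnclosingCircle(T[:,:2].astype(np.float32))
        print(n,C[i].round(),S[i,4],"ztop",zt.round(1),"rect",np.round(r[0],1),np.round(r[1],1),round(r[2],1),"circ",np.round(cc[0],1),round(cc[1],1),"all x",P[:,0].min().round(),P[:,0].max().round(),"y",P[:,1].min().round(),P[:,1].max().round())
    # trays by colour
    hsv=cv2.cvtColor(z["p"],cv2.COLOR_RGB2HSV); 
    m=((hsv[...,0]>10)&(hsv[...,0]<28)&(hsv[...,1]>50)&(hsv[...,1]<150)&(hsv[...,2]>150)&(X[...,2]>2)&(X[...,2]<25)).astype(np.uint8)
    m=cv2.morphologyEx(m,cv2.MORPH_CLOSE,np.ones((7,7)))
    k,L,S,C=cv2.connectedComponentsWithStats(m)
    for i in range(1,k):
        if S[i,4]<1500: continue
        P=X[L==i]; print(n,"tray",C[i].round(),"z",np.percentile(P[:,2],[5,50,95,99]).round(1))
        cn=max(cv2.findContours((L==i).astype(np.uint8),0,2)[0],key=cv2.contourArea)
        W=np.array([ray(u,v,16,c)[:2] for u,v in cn[:,0]],np.float32);r=cv2.minAreaRect(W);print(np.round(r[0],1),np.round(r[1],1),r[2])
E
```

```text
top table z [-1.7  0.1  1.1]
top [459. 100.] 2218 ztop 211.7 rect [ 749.7 -266.4] [28.  27.8] 33.5 circ [ 749.8 -266.1] 14.5 all x 718.0 778.0 y -296.0 -234.0
top [163. 101.] 1763 ztop 67.5 rect [749.5 253.3] [100.9 102.5] 0.6 circ [750.5 253.5] 52.5 all x 699.0 800.0 y 202.0 305.0
top [373. 110.] 1216 ztop 88.6 rect [ 745.  -125.1] [62.9 43.3] 51.2 circ [ 744.9 -125.4] 35.9 all x 710.0 779.0 y -161.0 -89.0
top [225. 165.] 752 ztop 77.4 rect [638.4 135.5] [57.7 58.4] 1.9 circ [638.7 136. ] 29.9 all x 609.0 669.0 y 106.0 187.0
top [310. 168.] 544 ztop 106.9 rect [638.7 -12. ] [38.1 38.5] 52.2 circ [638.2 -12.4] 22.0 all x 615.0 662.0 y -35.0 10.0
top [373. 178.] 390 ztop 44.8 rect [ 624.3 -129.2] [63.9 65. ] 46.4 circ [ 624.1 -129.4] 33.0 all x 590.0 657.0 y -162.0 -96.0
top [222. 264.] 665 ztop 65.9 rect [461.1 140.5] [49.1 48.1] 46.0 circ [461.1 140. ] 25.0 all x 436.0 486.0 y 115.0 164.0
top [308. 270.] 862 ztop 78.1 rect [453. -12.] [50.4 51.7] 46.0 circ [453.  -11.5] 26.2 all x 424.0 482.0 y -41.0 17.0
top [377. 277.] 986 ztop 88.3 rect [ 443.3 -133.9] [62.6 42.4] 81.6 circ [ 443
[... 1774 characters left out ...]
ene [249. 269.] 429 ztop 42.9 rect [ 625.5 -125.9] [64.6 64.4] 20.8 circ [ 625.8 -126.5] 34.4 all x 591.0 660.0 y -160.0 -93.0
scene [164. 302.] 2336 ztop 208.5 rect [ 753.  -262.8] [27.7 29.1] 79.0 circ [ 751.7 -264.2] 15.9 all x 724.0 784.0 y -293.0 -231.0
scene [246. 313.] 1297 ztop 86.1 rect [ 747.5 -121.6] [63.7 43.3] 51.6 circ [ 746.9 -122. ] 35.6 all x 712.0 783.0 y -158.0 -86.0
scene [450. 315.] 1628 ztop 65.7 rect [750.3 256.7] [103.4  99.4] 89.6 circ [751.8 256.8] 52.9 all x 701.0 800.0 y 205.0 308.0
scene tray [461. 242.] z [ 2.2  5.8 15.8 18. ]
[525.2 324.7] [125.  302.9] 87.48583984375
scene tray [156. 228.] z [ 1.1  4.7 14.7 16.7]
[ 500.1 -334.5] [120.6 204.8] 79.32084655761719
```

```bash
python3 - <<'E'
from h import *
z=np.load("top0.npz");p=z["p"][130:300,185:415]
cv2.imwrite("pics/crop.png",cv2.resize(p,None,fx=3,fy=3,interpolation=cv2.INTER_CUBIC)[:,:,::-1])
for n,c0 in(("top",(638.5,135.7)),("scene",(640.8,139.2))):
    d=np.load(n+"0.npz")["d"];X=cloud(d,bot.get_calibration(n));P=X[(X[...,2]>20)&(X[...,2]<75)][:,:2]-c0
    r=np.hypot(*P.T);h=P[(r>36)&(r<60)];print(n,len(h),h.mean(0),np.degrees(np.arctan2(h[:,1].mean(),h[:,0].mean())))
E
cat >> h.py <<'E'
def go(x,y,z,yaw):
    "offset from the commanded=measured pose, in tool units"
    from scipy.spatial.transform import Rotation as R
    o=bot.observe();q=o["tcp_rot"];r=R.from_quat([q[1],q[2],q[3],q[0]])
    a=np.radians(yaw);t=R.from_matrix([[np.cos(a),np.sin(a),0],[np.sin(a),-np.cos(a),0],[0,0,-1]])
    print(np.round(o["time_s"],1),"at",o["position"].round(1),"dp",(r.inv().apply(np.array([x,y,z])-o["position"])/25).round(2),"rot",(np.degrees((r.inv()*t).as_rotvec())/5).round(2),"q",o["q"].round(2))
E
python3 -c "
from h import *
go(639.5,-10.5,200,-2.5)"
```

```text
top 77 [-15.36797649  40.87988031] 110.60275039993547
scene 75 [-14.04464865  42.05720114] 108.46630862467896
0.1 at [ 179.1 -598.4  213.4] dp [ 24.38 -17.25   0.56] rot [-0.01  0.    3.83] q [-1.38  0.49  1.35  0.    1.3  -0.1 ]
```

View pics/crop.png

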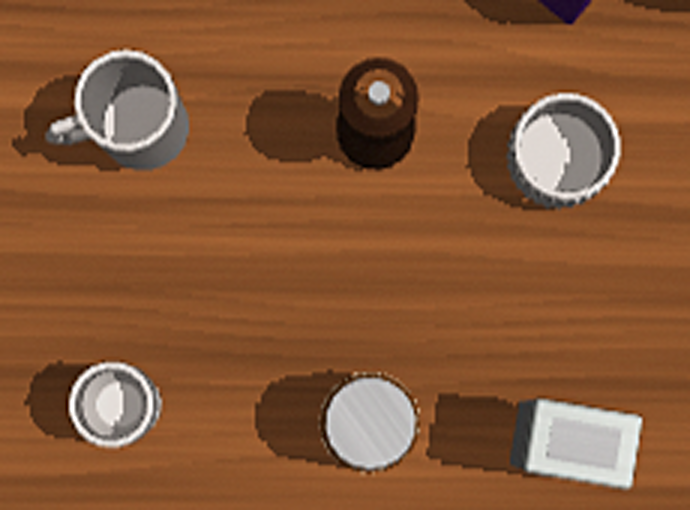

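The crop shows the mug at (125,100) with its handle lower-left, the mill (378,90), the ribbed ramekin (565,150), the egg cup (113,405), the jar's steel lid (370,423) and the grey tin (580,445), so the choices hold. I start with the mill.

```bash
python3 -m handwheel '[{"dp":[12,-8.6,0.5],"rotation":[0,0,1.9],"claw":1},{"dp":[12,-8.6,0.5],"rotation":[0,0,3.83],"claw":1},{"dp":[12,-8.6,0.5],"rotation":[0,0,3.83],"claw":1},{"dp":[12,-8.6,0.5],"rotation":[0,0,3.83],"claw":1},{"dp":[24.4,-17.25,0.5],"rotation":[0,0,3.83],"claw":1},{"dp":[24.4,-17.25,0.5],"rotation":[0,0,3.83],"claw":1},{"dp":[24.4,-17.25,0.5],"rotation":[0,0,3.83],"claw":1},{"dp":[24.4,-17.25,0.5],"rotation":[0,0,3.83],"claw":1},{"dp":[24.4,-17.25,0.5],"rotation":[0,0,3.83],"claw":1},{"dp":[24.4,-17.25,0.5],"rotation":[0,0,3.83],"claw":1}]' 20; python3 -c "
from h import *
go(639.5,-10.5,200,-2.5)"
```

```text
time_s: 1.1
position: [486.2, -205.2, 204.0]
tcp_rot: [-0.0, 1.0, -0.022, -0.0]
contact_force: [1.1, -1.2, 0.1]
finger_gap: 91.8
finger_force: 0.0
1.1 at [ 486.2 -205.2  204. ] dp [ 5.79 -8.05  0.16] rot [-0.  0.  0.] q [-0.51  0.37  1.6  -0.    1.18  1.1 ]
```

```bash
python3 -m handwheel '[{"dp":[5,-7,0],"rotation":[0,0,0],"claw":1},{"dp":[5,-7,0],"rotation":[0,0,0],"claw":1},{"dp":[5,-7,0],"rotation":[0,0,0],"claw":1},{"dp":[5,-7,0],"rotation":[0,0,0],"claw":1},{"dp":[5,-7,0],"rotation":[0,0,0],"claw":1},{"dp":[5,-7,0],"rotation":[0,0,0],"claw":1},{"dp":[5,-7,0],"rotation":[0,0,0],"claw":1}]'; python3 -c "
from h import *
go(639.5,-10.5,66,-2.5)"
```

```text
time_s: 1.8
position: [617.2, -38.1, 203.7]
tcp_rot: [0.0, 1.0, -0.022, -0.001]
contact_force: [-0.6, -0.4, 0.1]
finger_gap: 91.3
finger_force: 0.0
1.8 at [617.2 -38.1 203.7] dp [ 0.85 -1.14  5.51] rot [0.   0.01 0.01] q [-0.16  0.49  1.37 -0.    1.27  1.46]
```

```bash
python3 -m handwheel '[{"dp":[0.85,-1.14,0],"rotation":[0,0,0],"claw":1},{"dp":[0.85,-1.14,1],"rotation":[0,0,0],"claw":1},{"dp":[0.85,-1.14,2],"rotation":[0,0,0],"claw":1},{"dp":[0.85,-1.14,3],"rotation":[0,0,0],"claw":1},{"dp":[0.85,-1.14,4],"rotation":[0,0,0],"claw":1},{"dp":[0.85,-1.14,5],"rotation":[0,0,0],"claw":1},{"dp":[0.85,-1.14,5.5],"rotation":[0,0,0],"claw":1},{"dp":[0.85,-1.14,5.5],"rotation":[0,0,0],"claw":1},{"dp":[0.85,-1.14,5.5],"rotation":[0,0,0],"claw":1}]'; python3 -c "
from h import *
go(639.5,-10.5,66,-2.5)"
```

```text
time_s: 2.7
position: [640.5, -10.9, 67.4]
tcp_rot: [0.0, 1.0, -0.022, 0.0]
contact_force: [-0.6, 0.1, 0.1]
finger_gap: 91.5
finger_force: 0.0
2.7 at [640.5 -10.9  67.4] dp [-0.04 -0.01  0.06] rot [ 0.   -0.01 -0.01] q [-0.11  0.67  1.45 -0.    1.02  1.5 ]
```

```bash
python3 -m handwheel '[{"dp":[0,0,0],"rotation":[0,0,0],"claw":0.6},{"dp":[0,0,0],"rotation":[0,0,0],"claw":0.3},{"dp":[0,0,0],"rotation":[0,0,0],"claw":0.3},{"dp":[0,0,0],"rotation":[0,0,0],"claw":0.3},{"dp":[0,0,0],"rotation":[0,0,0],"claw":0.3},{"dp":[0,0,0],"rotation":[0,0,0],"claw":0.3},{"dp":[0,0,0],"rotation":[0,0,0],"claw":0.3},{"dp":[0,0,0],"rotation":[0,0,0],"claw":0.3}]' 20
```

```text
time_s: 3.5
position: [640.3, -10.1, 66.6]
tcp_rot: [-0.0, 1.0, -0.022, -0.0]
contact_force: [0.0, -0.9, 1.7]
finger_gap: 45.2
finger_force: 20.0
```

```bash
python3 -m handwheel '[{"dp":[0,0,-0.4],"rotation":[0,0,0],"claw":0.3},{"dp":[0,0,-1.2],"rotation":[0,0,0],"claw":0.3},{"dp":[0,0,-2.2],"rotation":[0,0,0],"claw":0.3},{"dp":[0,0,-3.2],"rotation":[0,0,0],"claw":0.3},{"dp":[0,0,-4],"rotation":[0,0,0],"claw":0.3},{"dp":[0,-0.6,-4.2],"rotation":[0,0,0],"claw":0.3},{"dp":[-0.2,-1.6,-4.2],"rotation":[0,0,0],"claw":0.3},{"dp":[-0.4,-2.8,-4.2],"rotation":[0,0,0],"claw":0.3},{"dp":[-0.5,-4,-4.2],"rotation":[0,0,0],"claw":0.3},{"dp":[-0.6,-5.2,-4.2],"rotation":[0,0,0],"claw":0.3}]' && python3 -m handwheel '[{"dp":[-0.15,-1.2,0],"rotation":[0,0,0],"claw":0.3},{"dp":[-0.3,-2.4,0],"rotation":[0,0,0],"claw":0.3},{"dp":[-0.45,-3.6,0],"rotation":[0,0,0],"claw":0.3},{"dp":[-0.6,-4.8,0],"rotation":[0,0,0],"claw":0.3},{"dp":[-0.8,-6,0],"rotation":[0,0,0],"claw":0.3},{"dp":[-0.9,-7,0],"rotation":[0,0,0],"claw":0.3},{"dp":[-1,-7.7,0],"rotation":[0,0,0],"claw":0.3},{"dp":[-1,-7.9,0],"rotation":[0,0,0],"claw":0.3},{"dp":[-1,-7.9,0],"rotation":[0,0,0],"claw":0.3},{"dp":[-1,-7.9,0],"rotation":[0,0,0],"claw":0.3}]'; python3 -c "
from h import *
go(615.4,319.3,72.6,-2.5)"
```

```text
time_s: 4.5
position: [630.3, 122.3, 171.2]
tcp_rot: [-0.0, 1.0, -0.022, -0.0]
contact_force: [1.2, 0.2, -1.6]
finger_gap: 45.3
finger_force: 20.0
time_s: 5.5
position: [614.7, 317.9, 171.4]
tcp_rot: [0.0, 1.0, -0.022, -0.0]
contact_force: [0.5, -0.1, -1.7]
finger_gap: 45.0
finger_force: 20.0
5.5 at [614.7 317.9 171.4] dp [ 0.03 -0.06  3.95] rot [ 0.  0. -0.] q [ 0.39  0.63  1.21 -0.    1.3   2.01]
```

```bash
python3 -m handwheel '[{"dp":[0,0,0.5],"rotation":[0,0,0],"claw":0.3},{"dp":[0,0,1.3],"rotation":[0,0,0],"claw":0.3},{"dp":[0,0,2.1],"rotation":[0,0,0],"claw":0.3},{"dp":[0,0,2.9],"rotation":[0,0,0],"claw":0.3},{"dp":[0,0,3.4],"rotation":[0,0,0],"claw":0.3},{"dp":[0,0,3.7],"rotation":[0,0,0],"claw":0.3},{"dp":[0,0,3.8],"rotation":[0,0,0],"claw":0.3},{"dp":[0,0,3.85],"rotation":[0,0,0],"claw":0.3},{"dp":[0,0,3.88],"rotation":[0,0,0],"claw":0.3},{"dp":[0,0,3.88],"rotation":[0,0,0],"claw":0.3}]'; python3 -m handwheel '[{"dp":[0,0,0.02],"rotation":[0,0,0],"claw":0.3},{"dp":[0,0,0.04],"rotation":[0,0,0],"claw":0.3},{"dp":[0,0,0.06],"rotation":[0,0,0],"claw":0.3},{"dp":[0,0,0.06],"rotation":[0,0,0],"claw":0.3}]'
```

```text
time_s: 6.5
position: [614.9, 318.9, 75.1]
tcp_rot: [-0.0, 1.0, -0.022, 0.0]
contact_force: [-0.6, -0.1, -0.6]
finger_gap: 45.0
finger_force: 20.0
time_s: 6.9
position: [614.6, 318.8, 73.0]
tcp_rot: [-0.0, 1.0, -0.022, -0.0]
contact_force: [-0.9, 0.6, -1.0]
finger_gap: 45.2
finger_force: 20.0
```

```bash
python3 -m handwheel '[{"dp":[0,0,0.02],"rotation":[0,0,0],"claw":0.3},{"dp":[0,0,0.04],"rotation":[0,0,0],"claw":0.3},{"dp":[0,0,0.04],"rotation":[0,0,0],"claw":0.3}]'; python3 -m handwheel '[{"dp":[0,0,0],"rotation":[0,0,0],"claw":0.52},{"dp":[0,0,0],"rotation":[0,0,0],"claw":0.6},{"dp":[0,0,0],"rotation":[0,0,0],"claw":0.8},{"dp":[0,0,0],"rotation":[0,0,0],"claw":0.8},{"dp":[0,0,-0.5],"rotation":[0,0,0],"claw":0.8},{"dp":[0,0,-1.5],"rotation":[0,0,0],"claw":0.8},{"dp":[0,0,-2.5],"rotation":[0,0,0],"claw":0.8},{"dp":[0,0,-4],"rotation":[0,0,0],"claw":0.8},{"dp":[0,0,-4],"rotation":[0,0,0],"claw":0.8}]'; python3 -c "
from h import *
go(625,-127.8,180,-2.5)"
```

```text
time_s: 7.2
position: [614.7, 318.8, 72.6]
tcp_rot: [-0.0, 1.0, -0.022, 0.0]
contact_force: [-1.1, -0.9, 5.1]
finger_gap: 45.4
finger_force: 20.0
time_s: 8.1
position: [617.1, 319.9, 178.4]
tcp_rot: [-0.002, 1.0, -0.022, 0.004]
contact_force: [0.4, 0.6, 0.8]
finger_gap: 72.9
finger_force: 0.0
8.1 at [617.1 319.9 178.4] dp [ 1.09 17.88 -0.12] rot [-0.04 -0.09  0.  ] q [0.39 0.62 1.2  0.   1.31 2.01]
```

```bash
python3 -m handwheel '[{"dp":[0.1,1.5,0],"rotation":[0,0,0],"claw":1},{"dp":[0.2,3.3,0],"rotation":[0,0,0],"claw":1},{"dp":[0.35,5.2,0],"rotation":[0,0,0],"claw":1},{"dp":[0.5,7.1,0],"rotation":[0,0,0],"claw":1},{"dp":[0.6,9,0],"rotation":[0,0,0],"claw":1},{"dp":[0.7,10.9,0],"rotation":[0,0,0],"claw":1},{"dp":[0.85,12.8,0],"rotation":[0,0,0],"claw":1},{"dp":[1,14.7,0],"rotation":[0,0,0],"claw":1},{"dp":[1.1,16.5,0],"rotation":[0,0,0],"claw":1},{"dp":[1.19,17.8,0],"rotation":[0,0,0],"claw":1}]'; python3 -m handwheel '[{"dp":[0,0,0.5],"rotation":[0,0,0],"claw":1},{"dp":[0,0,1.5],"rotation":[0,0,0],"claw":1},{"dp":[0,0,2.5],"rotation":[0,0,0],"claw":1},{"dp":[0,0,3],"rotation":[0,0,0],"claw":1},{"dp":[0,0,3],"rotation":[0,0,0],"claw":1}]';  python3 -c "
from h import *
go(625,-127.8,14,-2.5)"
```

```text
time_s: 9.1
position: [624.9, -130.0, 172.8]
tcp_rot: [0.0, 1.0, -0.022, 0.0]
contact_force: [-0.0, 0.8, -0.6]
finger_gap: 91.2
finger_force: 0.0
time_s: 9.6
position: [624.1, -126.3, 95.7]
tcp_rot: [-0.0, 1.0, -0.021, -0.001]
contact_force: [-0.3, 1.3, 0.8]
finger_gap: 91.1
finger_force: 0.0
9.6 at [ 624.1 -126.3   95.7] dp [0.05 0.06 3.27] rot [-0.01  0.03  0.01] q [-0.29  0.64  1.44  0.    1.07  1.32]
```

```bash
python3 -m handwheel '[{"dp":[0.05,0.06,0.5],"rotation":[0,0,0],"claw":1},{"dp":[0.05,0.06,1.3],"rotation":[0,0,0],"claw":1},{"dp":[0.05,0.06,2.1],"rotation":[0,0,0],"claw":1},{"dp":[0.05,0.06,2.8],"rotation":[0,0,0],"claw":1},{"dp":[0.05,0.06,3.15],"rotation":[0,0,0],"claw":1},{"dp":[0.05,0.06,3.25],"rotation":[0,0,0],"claw":1},{"dp":[0.05,0.06,3.25],"rotation":[0,0,0],"claw":1},{"dp":[0.05,0.06,3.25],"rotation":[0,0,0],"claw":1}]'; python3 -m handwheel '[{"dp":[0,0,0],"rotation":[0,0,0],"claw":0.8},{"dp":[0,0,0],"rotation":[0,0,0],"claw":0.6},{"dp":[0,0,0],"rotation":[0,0,0],"claw":0.6},{"dp":[0,0,0],"rotation":[0,0,0],"claw":0.5},{"dp":[0,0,0],"rotation":[0,0,0],"claw":0.5},{"dp":[0,0,0],"rotation":[0,0,0],"claw":0.5},{"dp":[0,0,0],"rotation":[0,0,0],"claw":0.5}]' 20;  python3 -c "
from h import *
go(625,-127.8,14,-2.5)"
```

```text
time_s: 10.4
position: [626.8, -128.8, 16.7]
tcp_rot: [0.0, 1.0, -0.022, 0.001]
contact_force: [-0.8, -0.6, 0.2]
finger_gap: 91.1
finger_force: 0.0
time_s: 11.1
position: [626.3, -128.6, 16.1]
tcp_rot: [0.0, 1.0, -0.022, 0.0]
contact_force: [-0.6, -0.2, 6.5]
finger_gap: 66.3
finger_force: 20.0
11.1 at [ 626.3 -128.6   16.1] dp [-0.05 -0.03  0.08] rot [ 0. -0.  0.] q [-0.3   0.74  1.48  0.    0.92  1.32]
```

```bash
python3 -m handwheel '[{"dp":[0,0,-0.4],"rotation":[0,0,0],"claw":0.5},{"dp":[0,0,-1.2],"rotation":[0,0,0],"claw":0.5},{"dp":[0,0,-2.2],"rotation":[0,0,0],"claw":0.5},{"dp":[0,0,-3.2],"rotation":[0,0,0],"claw":0.5},{"dp":[-0.2,-0.4,-3.9],"rotation":[0,0,0],"claw":0.5},{"dp":[-0.6,-1.3,-4],"rotation":[0,0,0],"claw":0.5},{"dp":[-1.1,-2.4,-4],"rotation":[0,0,0],"claw":0.5},{"dp":[-1.7,-3.6,-4],"rotation":[0,0,0],"claw":0.5},{"dp":[-2.3,-4.8,-4],"rotation":[0,0,0],"claw":0.5},{"dp":[-2.9,-6,-4],"rotation":[0,0,0],"claw":0.5}]' && python3 -m handwheel '[{"dp":[-0.6,-1.2,0],"rotation":[0,0,0],"claw":0.5},{"dp":[-1.2,-2.4,0],"rotation":[0,0,0],"claw":0.5},{"dp":[-1.8,-3.6,0],"rotation":[0,0,0],"claw":0.5},{"dp":[-2.4,-4.8,0],"rotation":[0,0,0],"claw":0.5},{"dp":[-3,-6,0],"rotation":[0,0,0],"claw":0.5},{"dp":[-3.6,-7.2,0],"rotation":[0,0,0],"claw":0.5},{"dp":[-4.2,-8.4,0],"rotation":[0,0,0],"claw":0.5},{"dp":[-4.7,-9.6,0],"rotation":[0,0,0],"claw":0.5},{"dp":[-5.2,-10.6,0],"rotation":[0,0,0],"claw":0.5},{"dp":[-5.5,-11.2,0],"rotation":[0,0,0],"claw":0.5}]' && python3 -m handwheel '[{"dp":[-0.3,-0.5,0],"rotation":[0,0,0],"claw":0.5},{"dp":[-0.4,-0.68,0],"rotation":[0,0,0],"claw":0.5},{"dp":[-0.4,-0.68,0],"rotation":[0,0,0],"claw":0.5},{"dp":[-0.4,-0.68,0],"rotation":[0,0,0],"claw":0.5}]'; python3 -c "
from h import *
go(425.6,327.7,22.1,-2.5)"
```

```text
time_s: 12.1
position: [558.9, 26.0, 116.0]
tcp_rot: [-0.0, 1.0, -0.022, -0.0]
contact_force: [1.7, 0.3, -0.5]
finger_gap: 66.1
finger_force: 20.0
time_s: 13.1
position: [433.2, 311.9, 116.0]
tcp_rot: [-0.0, 1.0, -0.021, -0.0]
contact_force: [0.5, -0.7, -1.1]
finger_gap: 66.0
finger_force: 20.0
time_s: 13.5
position: [426.0, 326.9, 115.8]
tcp_rot: [0.0, 1.0, -0.022, 0.0]
contact_force: [1.0, -0.8, -0.8]
finger_gap: 66.0
finger_force: 20.0
13.5 at [426.  326.9 115.8] dp [-0.02 -0.03  3.75] rot [ 0. -0. -0.] q [ 0.54  0.49  1.68 -0.    0.97  2.16]
```

```bash
python3 -m handwheel '[{"dp":[0,-0.03,0.5],"rotation":[0,0,0],"claw":0.5},{"dp":[0,-0.03,1.3],"rotation":[0,0,0],"claw":0.5},{"dp":[0,-0.03,2.1],"rotation":[0,0,0],"claw":0.5},{"dp":[0,-0.03,2.8],"rotation":[0,0,0],"claw":0.5},{"dp":[0,-0.03,3.3],"rotation":[0,0,0],"claw":0.5},{"dp":[0,-0.03,3.55],"rotation":[0,0,0],"claw":0.5},{"dp":[0,-0.03,3.65],"rotation":[0,0,0],"claw":0.5},{"dp":[0,-0.03,3.7],"rotation":[0,0,0],"claw":0.5},{"dp":[0,-0.03,3.72],"rotation":[0,0,0],"claw":0.5},{"dp":[0,-0.03,3.72],"rotation":[0,0,0],"claw":0.5}]'; python3 -m handwheel '[{"dp":[0,0,0.02],"rotation":[0,0,0],"claw":0.5},{"dp":[0,0,0.04],"rotation":[0,0,0],"claw":0.5},{"dp":[0,0,0.04],"rotation":[0,0,0],"claw":0.5},{"dp":[0,0,0.04],"rotation":[0,0,0],"claw":0.5}]'
```

```text
time_s: 14.5
position: [426.1, 328.4, 23.3]
tcp_rot: [-0.0, 1.0, -0.022, 0.0]
contact_force: [-0.2, 0.3, -2.1]
finger_gap: 66.1
finger_force: 20.0
time_s: 14.9
position: [425.9, 328.3, 22.0]
tcp_rot: [-0.0, 1.0, -0.022, 0.0]
contact_force: [-1.0, 0.2, 4.4]
finger_gap: 66.2
finger_force: 20.0
```

```bash
python3 -m handwheel '[{"dp":[0,0,0],"rotation":[0,0,0],"claw":0.76},{"dp":[0,0,0],"rotation":[0,0,0],"claw":0.85},{"dp":[0,0,0],"rotation":[0,0,0],"claw":0.95},{"dp":[0,0,0],"rotation":[0,0,0],"claw":0.95},{"dp":[0,0,-0.5],"rotation":[0,0,0],"claw":0.95},{"dp":[0,0,-1.5],"rotation":[0,0,0],"claw":0.95},{"dp":[0,0,-2.8],"rotation":[0,0,0],"claw":0.95},{"dp":[0,0,-4],"rotation":[0,0,0],"claw":0.95},{"dp":[0,0,-4.5],"rotation":[0,0,0],"claw":0.95},{"dp":[0,0,-4.5],"rotation":[0,0,0],"claw":0.95}]'; python3 -c "
from h import *
go(461.6,142,34,-2.5)"
```

```text
time_s: 15.9
position: [426.7, 328.8, 136.4]
tcp_rot: [-0.001, 1.0, -0.022, 0.002]
contact_force: [0.2, -0.1, -0.2]
finger_gap: 87.0
finger_force: 0.0
15.9 at [426.7 328.8 136.4] dp [1.71 7.41 4.09] rot [-0.02 -0.03  0.  ] q [0.55 0.46 1.65 0.   1.02 2.16]
```

```bash
python3 -m handwheel '[{"dp":[0.3,1.2,0],"rotation":[0,0,0],"claw":0.95},{"dp":[0.7,2.8,0],"rotation":[0,0,0],"claw":0.95},{"dp":[1.1,4.6,0],"rotation":[0,0,0],"claw":0.95},{"dp":[1.5,6.2,0],"rotation":[0,0,0],"claw":0.95},{"dp":[1.75,7.2,0],"rotation":[0,0,0],"claw":0.95},{"dp":[1.75,7.38,0],"rotation":[0,0,0],"claw":0.95},{"dp":[1.75,7.38,0.5],"rotation":[0,0,0],"claw":0.95},{"dp":[1.75,7.38,1.2],"rotation":[0,0,0],"claw":0.95},{"dp":[1.75,7.38,1.6],"rotation":[0,0,0],"claw":0.95},{"dp":[1.75,7.38,1.6],"rotation":[0,0,0],"claw":0.95}]'; python3 -c "
from h import *
go(461.6,142,34,-2.5)"
```

```text
time_s: 16.9
position: [460.2, 142.2, 92.8]
tcp_rot: [0.0, 1.0, -0.022, -0.002]
contact_force: [0.0, -0.9, 0.5]
finger_gap: 86.9
finger_force: 0.0
16.9 at [460.2 142.2  92.8] dp [0.06 0.   2.35] rot [0.01 0.04 0.01] q [0.18 0.47 1.83 0.   0.85 1.79]
```

```bash
python3 -m handwheel '[{"dp":[0,0,0.5],"rotation":[0,0,0],"claw":0.95},{"dp":[0,0,1.2],"rotation":[0,0,0],"claw":0.95},{"dp":[0,0,1.8],"rotation":[0,0,0],"claw":0.95},{"dp":[0,0,2.2],"rotation":[0,0,0],"claw":0.95},{"dp":[0,0,2.35],"rotation":[0,0,0],"claw":0.95},{"dp":[0,0,2.35],"rotation":[0,0,0],"claw":0.95},{"dp":[0,0,2.35],"rotation":[0,0,0],"claw":0.95}]'; python3 -m handwheel '[{"dp":[0,0,0],"rotation":[0,0,0],"claw":0.7},{"dp":[0,0,0],"rotation":[0,0,0],"claw":0.5},{"dp":[0,0,0],"rotation":[0,0,0],"claw":0.35},{"dp":[0,0,0],"rotation":[0,0,0],"claw":0.35},{"dp":[0,0,0],"rotation":[0,0,0],"claw":0.35},{"dp":[0,0,0],"rotation":[0,0,0],"claw":0.35},{"dp":[0,0,0],"rotation":[0,0,0],"claw":0.35},{"dp":[0,0,0],"rotation":[0,0,0],"claw":0.35}]' 12;  python3 -c "
from h import *
o=bot.observe()['position']
go(520.5,323.5,o[2]+6,-2.5)"
```

```text
time_s: 17.6
position: [461.8, 142.1, 36.0]
tcp_rot: [-0.0, 1.0, -0.022, 0.0]
contact_force: [0.3, 0.8, 0.1]
finger_gap: 86.5
finger_force: 0.0
time_s: 18.4
position: [461.6, 142.0, 35.6]
tcp_rot: [-0.0, 1.0, -0.022, 0.0]
contact_force: [-0.1, 0.9, 1.6]
finger_gap: 50.3
finger_force: 12.0
18.4 at [461.6 142.   35.6] dp [ 2.04 -7.35 -0.24] rot [-0. -0.  0.] q [ 0.17  0.57  1.87 -0.    0.7   1.79]
```

```bash
python3 -m handwheel '[{"dp":[0,0,-0.4],"rotation":[0,0,0],"claw":0.35},{"dp":[0,0,-1.2],"rotation":[0,0,0],"claw":0.35},{"dp":[0,0,-2],"rotation":[0,0,0],"claw":0.35},{"dp":[0.2,-0.3,-2.8],"rotation":[0,0,0],"claw":0.35},{"dp":[0.5,-1,-3.2],"rotation":[0,0,0],"claw":0.35},{"dp":[0.9,-2,-3.2],"rotation":[0,0,0],"claw":0.35},{"dp":[1.3,-3.1,-3.2],"rotation":[0,0,0],"claw":0.35},{"dp":[1.7,-4.3,-3.2],"rotation":[0,0,0],"claw":0.35},{"dp":[2.04,-5.5,-3.2],"rotation":[0,0,0],"claw":0.35},{"dp":[2.04,-6.5,-3.2],"rotation":[0,0,0],"claw":0.35}]' && python3 -m handwheel '[{"dp":[0,-0.5,0],"rotation":[0,0,0],"claw":0.35},{"dp":[0,-0.85,0],"rotation":[0,0,0],"claw":0.35},{"dp":[0,-0.85,0],"rotation":[0,0,0],"claw":0.35},{"dp":[0,-0.85,0.4],"rotation":[0,0,0],"claw":0.35},{"dp":[0,-0.85,1],"rotation":[0,0,0],"claw":0.35},{"dp":[0,-0.85,1.6],"rotation":[0,0,0],"claw":0.35},{"dp":[0,-0.85,2],"rotation":[0,0,0],"claw":0.35},{"dp":[0,-0.85,2],"rotation":[0,0,0],"claw":0.35},{"dp":[0,-0.85,2],"rotation":[0,0,0],"claw":0.35}]'; python3 -c "
from h import *
go(520.5,323.5,41.6,-2.5)"
```

```text
time_s: 19.4
position: [520.4, 303.7, 116.3]
tcp_rot: [-0.0, 1.0, -0.022, 0.0]
contact_force: [-0.3, -0.5, -0.7]
finger_gap: 50.2
finger_force: 12.0
time_s: 20.3
position: [520.5, 323.0, 65.6]
tcp_rot: [0.0, 1.0, -0.022, -0.0]
contact_force: [0.1, 0.4, -0.4]
finger_gap: 50.1
finger_force: 12.0
20.3 at [520.5 323.   65.6] dp [ 0.   -0.02  0.96] rot [ 0.  0. -0.] q [ 0.46  0.65  1.53 -0.    0.97  2.07]
```

```bash
python3 -m handwheel '[{"dp":[0,0,0.3],"rotation":[0,0,0],"claw":0.35},{"dp":[0,0,0.6],"rotation":[0,0,0],"claw":0.35},{"dp":[0,0,0.8],"rotation":[0,0,0],"claw":0.35},{"dp":[0,0,0.88],"rotation":[0,0,0],"claw":0.35},{"dp":[0,0,0.91],"rotation":[0,0,0],"claw":0.35},{"dp":[0,0,0.94],"rotation":[0,0,0],"claw":0.35},{"dp":[0,0,0.96],"rotation":[0,0,0],"claw":0.35},{"dp":[0,0,0.98],"rotation":[0,0,0],"claw":0.35},{"dp":[0,0,0.98],"rotation":[0,0,0],"claw":0.35}]'
```

```text
time_s: 21.2
position: [520.7, 323.5, 41.6]
tcp_rot: [-0.0, 1.0, -0.022, 0.0]
contact_force: [-1.7, 0.3, 4.3]
finger_gap: 50.1
finger_force: 12.0
```

```bash
python3 -m handwheel '[{"dp":[0,0,0],"rotation":[0,0,0],"claw":0.58},{"dp":[0,0,0],"rotation":[0,0,0],"claw":0.7},{"dp":[0,0,0],"rotation":[0,0,0],"claw":0.85},{"dp":[0,0,0],"rotation":[0,0,0],"claw":0.85},{"dp":[0,0,-0.5],"rotation":[0,0,0],"claw":0.85},{"dp":[0,0,-1.5],"rotation":[0,0,0],"claw":0.85},{"dp":[0,0,-2.8],"rotation":[0,0,0],"claw":0.85},{"dp":[0,0,-4.2],"rotation":[0,0,0],"claw":0.85},{"dp":[0,0,-5.2],"rotation":[0,0,0],"claw":0.85},{"dp":[0,0,-5.5],"rotation":[0,0,0],"claw":0.85}]'; python3 - <<'E'
from h import *
go(444,-132,180,81.6)
p,d=bot.capture("top");cv2.imwrite("pics/top1.png",p[:,:,::-1])
E
```

```text
time_s: 22.2
position: [521.6, 324.0, 182.4]
tcp_rot: [-0.001, 1.0, -0.022, 0.002]
contact_force: [0.0, -0.0, -0.0]
finger_gap: 77.9
finger_force: 0.0
22.2 at [521.6 324.  182.4] dp [-2.31 18.36  0.04] rot [ 1.000e-02 -6.000e-02 -1.682e+01] q [0.46 0.51 1.42 0.   1.21 2.07]
```

View pics/top1.png

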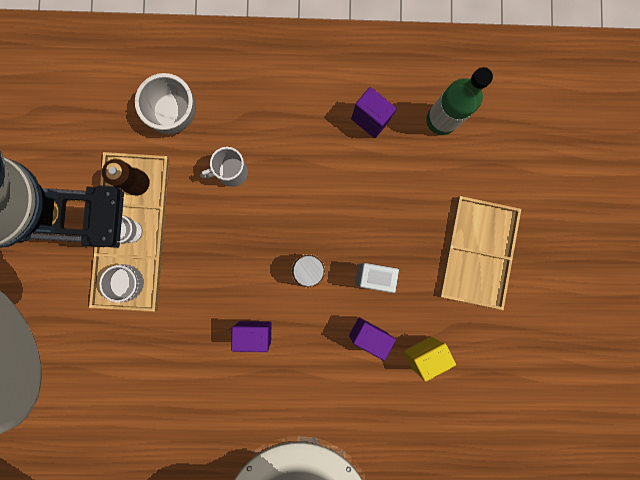

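The top view shows the mill (118,172), egg cup (130,230) and ramekin (121,283) standing in the long tray's three compartments. Next is the tin at (379,277).

```bash
python3 -m handwheel '[{"dp":[-0.2,1.3,0],"rotation":[0,0,-1.5],"claw":0.8},{"dp":[-0.5,3,0],"rotation":[0,0,-3.2],"claw":0.8},{"dp":[-0.7,4.8,0],"rotation":[0,0,-4.9],"claw":0.8},{"dp":[-0.9,6.6,0],"rotation":[0,0,-6.6],"claw":0.8},{"dp":[-1.1,8.4,0],"rotation":[0,0,-8.3],"claw":0.8},{"dp":[-1.3,10.2,0],"rotation":[0,0,-10],"claw":0.8},{"dp":[-1.5,12,0],"rotation":[0,0,-11.7],"claw":0.8},{"dp":[-1.7,13.8,0],"rotation":[0,0,-13.4],"claw":0.8},{"dp":[-1.9,15.5,0],"rotation":[0,0,-15.1],"claw":0.8},{"dp":[-2.1,16.8,0],"rotation":[0,0,-16.5],"claw":0.8}]' && python3 -m handwheel '[{"dp":[-1.5,0,0],"rotation":[0,0,-0.3],"claw":0.8},{"dp":[-1.5,0,0],"rotation":[0,0,-0.3],"claw":0.8},{"dp":[-1.5,0,0],"rotation":[0,0,-0.3],"claw":0.8},{"dp":[-1.5,0,0],"rotation":[0,0,-0.3],"claw":0.8}]';  python3 -c "
from h import *
go(444,-132,43,81.6)"
```

```text
time_s: 23.25
position: [451.5, -83.8, 178.0]
tcp_rot: [-0.0, 0.807, 0.591, -0.0]
contact_force: [0.8, 1.0, -0.1]
finger_gap: 73.2
finger_force: 0.0
time_s: 23.65
position: [440.8, -117.4, 178.2]
tcp_rot: [-0.0, 0.801, 0.599, -0.0]
contact_force: [0.4, 0.0, 0.7]
finger_gap: 73.0
finger_force: 0.0
23.6 at [ 440.8 -117.4  178.2] dp [-0.53  0.29  5.41] rot [-0.01 -0.   -1.59] q [-0.39  0.31  1.79  0.    1.05 -0.11]
```

```bash
python3 -m handwheel '[{"dp":[-0.53,0.29,0],"rotation":[0,0,-0.9],"claw":0.8},{"dp":[-0.53,0.29,0],"rotation":[0,0,-1.6],"claw":0.8},{"dp":[-0.53,0.29,0.5],"rotation":[0,0,-1.6],"claw":0.8},{"dp":[-0.53,0.29,1.3],"rotation":[0,0,-1.6],"claw":0.8},{"dp":[-0.53,0.29,2.1],"rotation":[0,0,-1.6],"claw":0.8},{"dp":[-0.53,0.29,2.7],"rotation":[0,0,-1.6],"claw":0.8},{"dp":[-0.53,0.29,2.9],"rotation":[0,0,-1.6],"claw":0.8},{"dp":[-0.53,0.29,2.9],"rotation":[0,0,-1.6],"claw":0.8}]';  python3 -c "
from h import *
go(444,-132,43,81.6)"
```

```text
time_s: 24.45
position: [444.0, -131.9, 105.6]
tcp_rot: [-0.001, 0.756, 0.654, -0.0]
contact_force: [-0.1, 0.7, 0.9]
finger_gap: 72.7
finger_force: 0.0
24.4 at [ 444.  -131.9  105.6] dp [-0.    0.    2.51] rot [-0.02 -0.    0.02] q [-0.42  0.43  1.86  0.    0.86 -0.27]
```

```bash
python3 -m handwheel '[{"dp":[0,0,0.5],"rotation":[0,0,0],"claw":0.8},{"dp":[0,0,1.2],"rotation":[0,0,0],"claw":0.8},{"dp":[0,0,1.9],"rotation":[0,0,0],"claw":0.8},{"dp":[0,0,2.4],"rotation":[0,0,0],"claw":0.8},{"dp":[0,0,2.5],"rotation":[0,0,0],"claw":0.8},{"dp":[0,0,2.5],"rotation":[0,0,0],"claw":0.8},{"dp":[0,0,2.5],"rotation":[0,0,0],"claw":0.8}]'; python3 -m handwheel '[{"dp":[0,0,0],"rotation":[0,0,0],"claw":0.6},{"dp":[0,0,0],"rotation":[0,0,0],"claw":0.5},{"dp":[0,0,0],"rotation":[0,0,0],"claw":0.3},{"dp":[0,0,0],"rotation":[0,0,0],"claw":0.3},{"dp":[0,0,0],"rotation":[0,0,0],"claw":0.3},{"dp":[0,0,0],"rotation":[0,0,0],"claw":0.3},{"dp":[0,0,0],"rotation":[0,0,0],"claw":0.3}]' 20;  python3 -c "
from h import *
go(447.8,-328.2,49,79.3)"
```

```text
time_s: 25.15
position: [444.7, -132.9, 44.4]
tcp_rot: [0.001, 0.757, 0.654, 0.0]
contact_force: [0.5, -0.2, 0.2]
finger_gap: 73.1
finger_force: 0.0
time_s: 25.85
position: [444.2, -132.8, 43.6]
tcp_rot: [0.0, 0.757, 0.654, 0.0]
contact_force: [-1.1, -0.4, 5.5]
finger_gap: 43.1
finger_force: 20.0
25.8 at [ 444.2 -132.8   43.6] dp [-7.71  1.28 -0.21] rot [ 0.   -0.    0.47] q [-0.42  0.54  1.91  0.    0.69 -0.27]
```

```bash
python3 -m handwheel '[{"dp":[0,0,-0.4],"rotation":[0,0,0],"claw":0.3},{"dp":[0,0,-1.2],"rotation":[0,0,0],"claw":0.3},{"dp":[0,0,-2],"rotation":[0,0,0],"claw":0.3},{"dp":[-0.3,0,-2.8],"rotation":[0,0,0],"claw":0.3},{"dp":[-1,0.2,-3.2],"rotation":[0,0,0],"claw":0.3},{"dp":[-2,0.4,-3.2],"rotation":[0,0,0.2],"claw":0.3},{"dp":[-3.2,0.6,-3.2],"rotation":[0,0,0.4],"claw":0.3},{"dp":[-4.4,0.8,-3.2],"rotation":[0,0,0.47],"claw":0.3},{"dp":[-5.6,1,-3.2],"rotation":[0,0,0.47],"claw":0.3},{"dp":[-6.8,1.15,-3.2],"rotation":[0,0,0.47],"claw":0.3}]' && python3 -m handwheel '[{"dp":[-0.6,0.1,0],"rotation":[0,0,0],"claw":0.3},{"dp":[-0.9,0.1,0],"rotation":[0,0,0],"claw":0.3},{"dp":[-0.9,0.1,0],"rotation":[0,0,0],"claw":0.3},{"dp":[-0.9,0.1,0.4],"rotation":[0,0,0],"claw":0.3},{"dp":[-0.9,0.1,1],"rotation":[0,0,0],"claw":0.3},{"dp":[-0.9,0.1,1.6],"rotation":[0,0,0],"claw":0.3},{"dp":[-0.9,0.1,2],"rotation":[0,0,0],"claw":0.3},{"dp":[-0.9,0.1,2],"rotation":[0,0,0],"claw":0.3},{"dp":[-0.9,0.1,2],"rotation":[0,0,0],"claw":0.3}]'; python3 -c "
from h import *
go(447.8,-328.2,49.6,79.3)"
```

```text
time_s: 26.85
position: [447.8, -306.4, 124.2]
tcp_rot: [0.0, 0.77, 0.638, 0.0]
contact_force: [0.1, 0.7, -0.8]
finger_gap: 43.0
finger_force: 20.0
time_s: 27.75
position: [446.3, -327.3, 73.6]
tcp_rot: [-0.0, 0.77, 0.638, -0.0]
contact_force: [0.7, -0.2, -0.1]
finger_gap: 43.2
finger_force: 20.0
27.8 at [ 446.3 -327.3   73.6] dp [-0.02  0.07  0.96] rot [-0. -0.  0.] q [-0.74  0.57  1.67  0.    0.9  -0.55]
```

```bash
python3 -m handwheel '[{"dp":[0,0,0.3],"rotation":[0,0,0],"claw":0.3},{"dp":[0,0,0.6],"rotation":[0,0,0],"claw":0.3},{"dp":[0,0,0.8],"rotation":[0,0,0],"claw":0.3},{"dp":[0,0,0.88],"rotation":[0,0,0],"claw":0.3},{"dp":[0,0,0.91],"rotation":[0,0,0],"claw":0.3},{"dp":[0,0,0.94],"rotation":[0,0,0],"claw":0.3},{"dp":[0,0,0.96],"rotation":[0,0,0],"claw":0.3},{"dp":[0,0,0.98],"rotation":[0,0,0],"claw":0.3},{"dp":[0,0,0.98],"rotation":[0,0,0],"claw":0.3}]'
```

```text
time_s: 28.65
position: [446.2, -327.9, 49.6]
tcp_rot: [0.0, 0.77, 0.638, -0.0]
contact_force: [-2.9, 1.3, 7.3]
finger_gap: 42.8
finger_force: 20.0
```

```bash
python3 -m handwheel '[{"dp":[0,0,0],"rotation":[0,0,0],"claw":0.5},{"dp":[0,0,0],"rotation":[0,0,0],"claw":0.6},{"dp":[0,0,0],"rotation":[0,0,0],"claw":0.75},{"dp":[0,0,0],"rotation":[0,0,0],"claw":0.75},{"dp":[0,0,-0.5],"rotation":[0,0,0],"claw":0.75},{"dp":[0,0,-1.5],"rotation":[0,0,0],"claw":0.75},{"dp":[0,0,-2.8],"rotation":[0,0,0],"claw":0.75},{"dp":[0,0,-4.2],"rotation":[0,0,0],"claw":0.75},{"dp":[0,0,-5],"rotation":[0,0,0],"claw":0.75},{"dp":[0,0,-5],"rotation":[0,0,0],"claw":0.75}]'; python3 - <<'E'
from h import *
go(639.7,137.5,170,109.5)
E
```

```text
time_s: 29.65
position: [447.4, -328.8, 177.8]
tcp_rot: [0.003, 0.77, 0.638, 0.0]
contact_force: [0.3, -0.1, 0.2]
finger_gap: 68.5
finger_force: 0.0
29.6 at [ 447.4 -328.8  177.8] dp [19.76  4.09  0.28] rot [ 0.04  0.05 -6.04] q [-0.74  0.43  1.57  0.    1.13 -0.55]
```

```bash
python3 -m handwheel '[{"dp":[1.3,0.2,0],"rotation":[0,0,0],"claw":1},{"dp":[3,0.5,0],"rotation":[0,0,0],"claw":1},{"dp":[4.8,0.9,0],"rotation":[0,0,-0.7],"claw":1},{"dp":[6.6,1.3,0],"rotation":[0,0,-1.6],"claw":1},{"dp":[8.4,1.7,0],"rotation":[0,0,-2.6],"claw":1},{"dp":[10.2,2.1,0],"rotation":[0,0,-3.6],"claw":1},{"dp":[12,2.5,0],"rotation":[0,0,-4.5],"claw":1},{"dp":[13.8,2.8,0],"rotation":[0,0,-5.3],"claw":1},{"dp":[15.6,3.2,0],"rotation":[0,0,-6],"claw":1},{"dp":[17,3.6,0],"rotation":[0,0,-6],"claw":1}]' && python3 -m handwheel '[{"dp":[1,0,0],"rotation":[0,0,0],"claw":1},{"dp":[1,0,0],"rotation":[0,0,0],"claw":1},{"dp":[1,0,0],"rotation":[0,0,0],"claw":1},{"dp":[1,0,0],"rotation":[0,0,0],"claw":1}]';  python3 -c "
from h import *
go(639.7,137.5,33,109.5)"
```

```text
time_s: 30.65
position: [613.6, 75.7, 173.9]
tcp_rot: [-0.0, 0.577, 0.817, -0.0]
contact_force: [0.5, -1.4, 0.3]
finger_gap: 91.3
finger_force: 0.0
time_s: 31.05
position: [605.2, 95.9, 174.1]
tcp_rot: [-0.0, 0.579, 0.815, -0.0]
contact_force: [0.2, -0.1, -0.9]
finger_gap: 91.2
finger_force: 0.0
31.0 at [605.2  95.9 174.1] dp [1.12 1.85 5.64] rot [-0.    0.   -0.05] q [ 0.06  0.52  1.43 -0.    1.2  -0.28]
```

```bash
python3 -m handwheel '[{"dp":[0.6,1,0],"rotation":[0,0,0],"claw":1},{"dp":[1.12,1.85,0],"rotation":[0,0,0],"claw":1},{"dp":[1.12,1.85,0.5],"rotation":[0,0,0],"claw":1},{"dp":[1.12,1.85,1.3],"rotation":[0,0,0],"claw":1},{"dp":[1.12,1.85,2.1],"rotation":[0,0,0],"claw":1},{"dp":[1.12,1.85,2.8],"rotation":[0,0,0],"claw":1},{"dp":[1.12,1.85,3],"rotation":[0,0,0],"claw":1},{"dp":[1.12,1.85,3],"rotation":[0,0,0],"claw":1}]';  python3 -c "
from h import *
go(639.7,137.5,33,109.5)"
```

```text
time_s: 31.85
position: [639.2, 137.4, 98.4]
tcp_rot: [-0.001, 0.579, 0.815, -0.001]
contact_force: [-0.1, -0.3, -0.3]
finger_gap: 91.3
finger_force: 0.0
31.8 at [639.2 137.4  98.4] dp [-0.01  0.03  2.62] rot [-0.02 -0.   -0.05] q [ 0.12  0.65  1.39 -0.    1.1  -0.22]
```

```bash
python3 -m handwheel '[{"dp":[0,0,0.5],"rotation":[0,0,0],"claw":1},{"dp":[0,0,1.2],"rotation":[0,0,0],"claw":1},{"dp":[0,0,1.9],"rotation":[0,0,0],"claw":1},{"dp":[0,0,2.4],"rotation":[0,0,0],"claw":1},{"dp":[0,0,2.6],"rotation":[0,0,0],"claw":1},{"dp":[0,0,2.6],"rotation":[0,0,0],"claw":1},{"dp":[0,0,2.6],"rotation":[0,0,0],"claw":1}]'; python3 -m handwheel '[{"dp":[0,0,0],"rotation":[0,0,0],"claw":0.8},{"dp":[0,0,0],"rotation":[0,0,0],"claw":0.7},{"dp":[0,0,0],"rotation":[0,0,0],"claw":0.45},{"dp":[0,0,0],"rotation":[0,0,0],"claw":0.45},{"dp":[0,0,0],"rotation":[0,0,0],"claw":0.45},{"dp":[0,0,0],"rotation":[0,0,0],"claw":0.45},{"dp":[0,0,0],"rotation":[0,0,0],"claw":0.45}]' 20;  python3 -c "
from h import *
o=bot.observe()['position']
go(541.2,-345.8,o[2]+6,79.3)"
```

```text
time_s: 32.55
position: [640.2, 138.4, 34.7]
tcp_rot: [0.0, 0.579, 0.816, 0.0]
contact_force: [0.2, -0.8, 0.5]
finger_gap: 91.1
finger_force: 0.0
time_s: 33.25
position: [639.7, 138.4, 34.2]
tcp_rot: [0.0, 0.579, 0.816, 0.0]
contact_force: [-0.4, 0.5, 3.1]
finger_gap: 57.9
finger_force: 20.0
33.2 at [639.7 138.4  34.2] dp [-16.98 -10.12  -0.24] rot [0. 0. 6.] q [ 0.12  0.73  1.43 -0.    0.98 -0.21]
```

```bash
python3 -m handwheel '[{"dp":[0,0,-0.4],"rotation":[0,0,0],"claw":0.45},{"dp":[0,0,-1.2],"rotation":[0,0,0],"claw":0.45},{"dp":[0,0,-2.2],"rotation":[0,0,0],"claw":0.45},{"dp":[0,0,-3.2],"rotation":[0,0,0],"claw":0.45},{"dp":[-0.5,-0.3,-4],"rotation":[0,0,0],"claw":0.45},{"dp":[-1.2,-0.7,-4.2],"rotation":[0,0,0],"claw":0.45},{"dp":[-2.2,-1.3,-4.2],"rotation":[0,0,0.3],"claw":0.45},{"dp":[-3.2,-1.9,-4.2],"rotation":[0,0,0.8],"claw":0.45},{"dp":[-4.2,-2.5,-4.2],"rotation":[0,0,1.4],"claw":0.45},{"dp":[-5.2,-3.1,-4.2],"rotation":[0,0,2],"claw":0.45}]';  python3 -c "
from h import *
go(541.2,-345.8,140.2,79.3)"
```

```text
time_s: 34.25
position: [609.2, -10.9, 139.7]
tcp_rot: [0.0, 0.648, 0.761, 0.0]
contact_force: [0.6, -0.1, -2.2]
finger_gap: 58.3
finger_force: 20.0
34.2 at [609.2 -10.9 139.7] dp [-12.79  -4.82  -0.02] rot [0.   0.   3.98] q [-0.12  0.55  1.47 -0.    1.12 -0.28]
```

```bash
python3 -m handwheel '[{"dp":[-1.2,-0.4,0],"rotation":[0,0,0.5],"claw":0.45},{"dp":[-2.4,-0.9,0],"rotation":[0,0,1],"claw":0.45},{"dp":[-3.6,-1.3,0],"rotation":[0,0,1.5],"claw":0.45},{"dp":[-4.8,-1.8,0],"rotation":[0,0,2],"claw":0.45},{"dp":[-6,-2.2,0],"rotation":[0,0,2.5],"claw":0.45},{"dp":[-7.2,-2.7,0],"rotation":[0,0,3],"claw":0.45},{"dp":[-8.4,-3.1,0],"rotation":[0,0,3.5],"claw":0.45},{"dp":[-9.6,-3.6,0],"rotation":[0,0,3.98],"claw":0.45},{"dp":[-10.8,-4,0],"rotation":[0,0,3.98],"claw":0.45},{"dp":[-11.8,-4.5,0],"rotation":[0,0,3.98],"claw":0.45}]' && python3 -m handwheel '[{"dp":[-0.5,-0.1,0],"rotation":[0,0,0],"claw":0.45},{"dp":[-0.8,-0.1,0],"rotation":[0,0,0],"claw":0.45},{"dp":[-0.8,-0.1,0],"rotation":[0,0,0],"claw":0.45},{"dp":[-0.8,-0.1,0],"rotation":[0,0,0],"claw":0.45}]';  python3 - <<'E'
from h import *
go(541.2,-345.8,40.2,79.3)
p,d=bot.capture("scene");cv2.imwrite("pics/scene1.png",p[:,:,::-1])
E
```

```text
time_s: 35.25
position: [545.9, -320.9, 139.6]
tcp_rot: [0.0, 0.77, 0.639, 0.0]
contact_force: [0.5, 0.5, -2.3]
finger_gap: 58.2
finger_force: 20.0
time_s: 35.65
position: [540.3, -337.4, 139.1]
tcp_rot: [-0.0, 0.769, 0.639, 0.0]
contact_force: [-0.6, 1.0, -2.4]
finger_gap: 58.0
finger_force: 20.0
35.6 at [ 540.3 -337.4  139.1] dp [-0.32  0.1   3.96] rot [-0.   -0.    0.03] q [-0.65  0.59  1.4   0.    1.16 -0.47]
```

View pics/scene1.png

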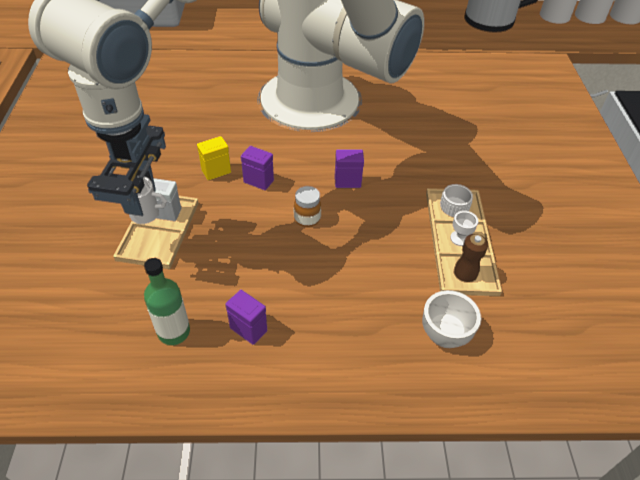

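The scene view shows the mug held upright at (143,200) with its handle towards the image's right. The tin stands in the near compartment at (166,200) and the long tray set stands at (457,200), (465,225) and (470,258). I lower the mug into the far compartment.

```bash
python3 -m handwheel '[{"dp":[-0.3,0.1,0.5],"rotation":[0,0,0],"claw":0.45},{"dp":[-0.3,0.1,1.3],"rotation":[0,0,0],"claw":0.45},{"dp":[-0.3,0.1,2.1],"rotation":[0,0,0],"claw":0.45},{"dp":[-0.3,0.1,2.8],"rotation":[0,0,0],"claw":0.45},{"dp":[-0.3,0.1,3.4],"rotation":[0,0,0],"claw":0.45},{"dp":[-0.3,0.1,3.7],"rotation":[0,0,0],"claw":0.45},{"dp":[-0.3,0.1,3.8],"rotation":[0,0,0],"claw":0.45},{"dp":[-0.3,0.1,3.88],"rotation":[0,0,0],"claw":0.45},{"dp":[-0.3,0.1,3.91],"rotation":[0,0,0],"claw":0.45},{"dp":[-0.3,0.1,3.91],"rotation":[0,0,0],"claw":0.45}]';python3 -m handwheel '[{"dp":[0,0,0.02],"rotation":[0,0,0],"claw":0.45},{"dp":[0,0,0.04],"rotation":[0,0,0],"claw":0.45},{"dp":[0,0,0.04],"rotation":[0,0,0],"claw":0.45},{"dp":[0,0,0.04],"rotation":[0,0,0],"claw":0.45}]'
```

```text
time_s: 36.7
position: [541.4, -346.4, 41.8]
tcp_rot: [0.0, 0.769, 0.639, 0.0]
contact_force: [-0.3, 1.2, -2.2]
finger_gap: 58.0
finger_force: 20.0
time_s: 37.1
position: [541.1, -346.2, 40.4]
tcp_rot: [0.0, 0.769, 0.639, 0.0]
contact_force: [0.3, -0.1, -2.6]
finger_gap: 58.0
finger_force: 20.0
```

Not touching yet, so I lower in 0.5 mm steps.

```bash
python3 -m handwheel '[{"dp":[0,0,0.02],"rotation":[0,0,0],"claw":0.45},{"dp":[0,0,0.02],"rotation":[0,0,0],"claw":0.45}]'; python3 -m handwheel '[{"dp":[0,0,0.02],"rotation":[0,0,0],"claw":0.45},{"dp":[0,0,0.02],"rotation":[0,0,0],"claw":0.45}]'
```

```text
time_s: 37.3
position: [541.1, -346.3, 40.2]
tcp_rot: [0.0, 0.769, 0.639, 0.0]
contact_force: [-1.8, 1.6, 4.0]
finger_gap: 58.0
finger_force: 20.0
time_s: 37.5
position: [541.1, -346.3, 40.1]
tcp_rot: [0.0, 0.769, 0.639, 0.0]
contact_force: [-4.2, 1.8, 12.9]
finger_gap: 58.3
finger_force: 20.0
```

```bash
python3 -m handwheel '[{"dp":[0,0,0],"rotation":[0,0,0],"claw":0.67},{"dp":[0,0,0],"rotation":[0,0,0],"claw":0.75},{"dp":[0,0,0],"rotation":[0,0,0],"claw":0.82},{"dp":[0,0,0],"rotation":[0,0,0],"claw":0.82},{"dp":[0,0,-0.5],"rotation":[0,0,0],"claw":0.82},{"dp":[0,0,-1.5],"rotation":[0,0,0],"claw":0.82},{"dp":[0,0,-2.8],"rotation":[0,0,0],"claw":0.82},{"dp":[0,0,-4.2],"rotation":[0,0,0],"claw":0.82},{"dp":[0,0,-5.5],"rotation":[0,0,0],"claw":0.82},{"dp":[0,0,-6],"rotation":[0,0,0],"claw":0.82}]' && python3 -m handwheel '[{"dp":[1.5,0,0],"rotation":[0,0,0],"claw":0.82},{"dp":[3,0,0],"rotation":[0,0,0],"claw":0.82},{"dp":[4.5,0,0],"rotation":[0,0,0],"claw":0.82},{"dp":[6,0,0],"rotation":[0,0,0],"claw":0.82},{"dp":[7.5,0,0],"rotation":[0,0,0],"claw":0.82},{"dp":[9,0,0],"rotation":[0,0,0],"claw":0.82},{"dp":[10,0,0],"rotation":[0,0,0],"claw":0.82},{"dp":[10,0,0],"rotation":[0,0,0],"claw":0.82},{"dp":[10,0,0],"rotation":[0,0,0],"claw":0.82}]'; python3 - <<'E'
from h import *
I={}
for n in("top","scene"):
    p,d=bot.capture(n);cv2.imwrite(f"pics/{n}2.png",p[:,:,::-1]);c=bot.get_calibration(n);X=cloud(d,c);I[n]=p
    k,L,S,C=blobs(X,d,25)
    for i in range(1,k):
        if S[i,4]<80: continue
        P=X[L==i];zt=np.percentile(P[:,2],97);T=P[P[:,2]>zt-5];r=cv2.minAreaRect(T[:,:2].astype(np.float32));print(n,C[i].round(),zt.round(1),np.round(r[0],1),np.round(r[1],1))
t=I["top"];a=cv2.resize(t[140:320,80:180],None,fx=3,fy=3);b=cv2.resize(t[140:320,430:530],None,fx=3,fy=3)
cv2.imwrite("pics/fin.png",np.hstack([a,b])[:,:,::-1])
E
```

```text
time_s: 38.5
position: [542.2, -347.1, 193.7]
tcp_rot: [0.003, 0.769, 0.639, 0.001]
contact_force: [0.9, 0.3, 0.2]
finger_gap: 74.7
finger_force: 0.0
time_s: 39.4
position: [587.0, -100.3, 189.4]
tcp_rot: [0.0, 0.769, 0.639, -0.0]
contact_force: [-0.4, -0.6, -0.7]
finger_gap: 75.1
finger_force: 0.0
top [419. 264.] 718.2 [395.1 -33.6] [15.2 77.1]
top [163. 101.] 67.4 [749.3 252.9] [101.2 101.9]
top [126. 177.] 112.0 [612.9 316.7] [42.8 39.9]
top [120. 229.] 71.8 [520.  321.2] [48.4 48.8]
top [119. 283.] 50.4 [424.  325.4] [65.1 64.2]
scene [249.  81.] 583.1 [ 625.2 -100. ] [ 48.  151.6]
scene [213. 154.] 85.8 [ 304.2 -227.4] [47.2 61.4]
scene [349. 165.] 86.3 [338.9  89.2] [61.5 44.8]
scene [154. 214.] 90.8 [ 447.6 -324.9] [63.8 46. ]
scene [465. 231.] 108.4 [616.1 318.4] [43.1 41.1]
scene [307. 203.] 75.9 [454.5  -8.2] [51.9 52.4]
scene [164. 302.] 208.5 [ 751.7 -262.8] [27.4 28.8]
scene [246. 314.] 86.2 [ 747.5 -122.2] [62.8 44.3]
scene [450. 315.] 65.9 [750.  256.7] [ 99.4 103.3]
```

View pics/fin.png

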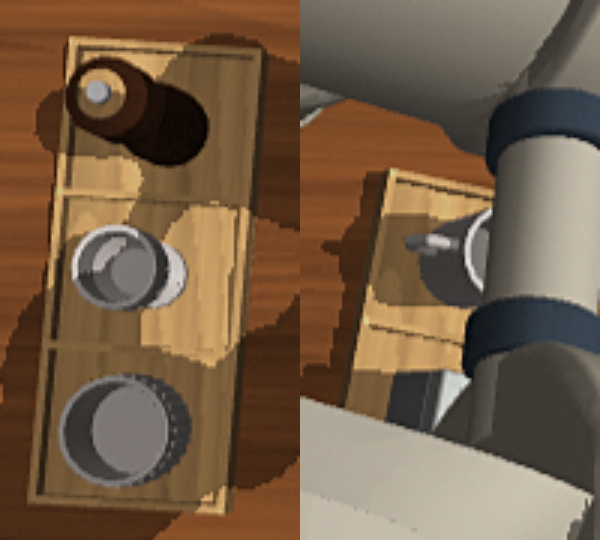

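View pics/scene2.png

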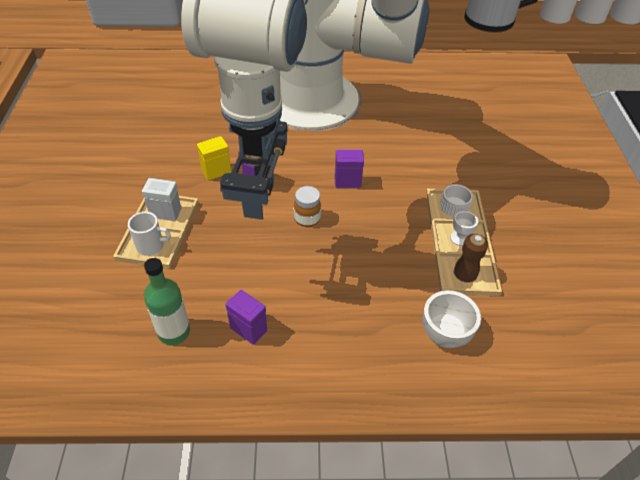

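The crop and the scene view show all five standing upright in their own compartments: mill (468,258), egg cup (465,225), ramekin (457,200), tin (161,200) and mug (146,235). The tops I could measure separately sit about 4.5 to 6 mm higher than before, which matches the 6 mm tray floor. The mug merged with the tin in the scene view, so its height rests on contact at the expected depth. The jar, bottle and mortar are unmoved.

```bash
python3 -c "
from cell import bot
print(bot.sign_off())"
```

```text
the job is handed in; nothing more can be done
None
```

Both breakfast sets are made up and the job is handed in at about 39 s of the 122 s; no verdict came back, but the last pictures showed all five things upright in their compartments, with the jar, bottle and mortar where they started.

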